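# Pan the shop camera with its stick

### The arm

A 6-joint arm with a two-finger parallel gripper is mounted at the origin on the work surface. World frame = base frame: x ahead of the robot, y to its left, z up, the work surface at z = 0. Lengths are in m, angles in rad, forces in N, time in s.
With the tool pointing down it reaches from about 0.35 to 0.85 m from the base axis. Payload 8.1 kg.
Tool frame: the origin (TCP) lies on the centre line of the jaws, within the pads' length; the fingertips stand 17 mm ahead of it and the grasp point (between the pads) lies 2 mm behind it; z points along the fingers, y is the line along which they close (so a half turn about z gives the same grasp; the last joint's range is limited). The gripper opens to 93 mm and grips with 3 to 60 N. Pads are 15 mm wide; open, the fingers measure 128 mm over their backs; the gripper's body (75 mm by 188 mm) begins 65 mm behind the grasp point.
Start: joints at [-1.215, 0.13, 1.488, -0, 1.523, -0.085], TCP at [0.256, -0.543, 0.236] pointing down, gripper open.
Joint ranges: [-2.96, 2.96], [-0.89, 2.26], [0.02, 2.5], [-1.34, 4.48], [0, 2.73], [-2.66, 2.66]. Speed limits (rad/s): [2.39, 2.39, 2.79, 3.14, 3.14, 3.14].

### API

Orientations are given as a rotation vector (axis times angle).
In Python, from plant import status, eyes, robot gives the robot as it stands. The module is installed in compiled form; this text tells all that it offers.
- The arm moves only by the tool servo_tool, never from a script. Its argument "plan" is text: rows parted by semicolons, each of 4 numbers parted by spaces: the shift along the tool's x, y, z in m, then the turn about the tool's z in degrees. A call has 1 to 12 rows; each row is the pose to reach, as a shift and turn from the pose commanded when the call began, along the tool's axes at that moment; what a row does not reach only later rows make up. A row lasts 1/12 s, in which the tool goes at most 41.7 mm and 7.16 degrees, less where a joint would pass 70% of its speed; a pose out of reach is approached as far as the arm can. A call with a gripper value outside its range is refused whole. "grip" is the closure, from -1 (fully open) to 1 (shut), set as the call begins (left out, the last holds). The fingers move at their own pace and stop on an object; "grip_force" is the grip in N (left out, the last holds). Time passes only in rows, so rows that repeat a pose let the fingers close. It gives the time, the measured TCP pose, the force, the opening and the grip force at its end, in the units of the state.
- status.read_state(): the state, without advancing time (a new reading comes with each control period).
- eyes.read_camera(name): name is "side" or "top"; returns a dict with "image" (420x560x3 uint8, blue, green, red), "fovy" (degrees; the focal length in pixels is half the picture's height over the tangent of half this angle, whatever the lens; pixels are square), "cx", "cy" (the principal point, pixels), "world_from_camera" (4x4, takes a point from camera to world coordinates). Camera axes: x right, y down, z forward; pixel columns grow to the right and rows downward; lengths in m; the calibration is good to about 2 mm. A picture is of the moment at which its call begins. There is no depth.
- robot.close_job(): hands the job in; it is judged then, once.
The state is a dict: "t": time; "q": joint angles; "dq": joint speeds; "joint_torque": joint torques, N m; "tool_pos": TCP position; "orientation": TCP orientation; "force": force on the tool from outside, world axes, zero at the start; "wrist_torque": the same for the moment, N m; "opening": finger opening in m; "gripper_force": force on a finger pad.
Only numpy, scipy, OpenCV 4.12 (cv2) and the standard library are available. Lean on these libraries where they do the work, as an engineer would, in place of code of your own. Each camera call takes 0.05 s, during which the arm holds its last target. There are 200 camera calls.

### The job

Swing the shop's camera round to the postcards: take the stick with the red knob, tilt it about 20 degrees straight towards the green dot on its own box, keep it there for two seconds, then let it spring back upright. Do not tilt the red stick well over to any other side, and leave the stick with the blue knob alone.

Things in the scene. Friction and masses are not known exactly. Their poses are not given: they have to be found in the camera images.
- red_box: camera control box, screwed down: black, 110 x 110 mm, aluminium top face 40 mm above the counter; yaw up to 50 degrees either way. Origin: centre of its underside, below the upright stick; z up. Green dot (18 mm) on the top face 38 mm from the middle towards the box's own +y, orange dot 38 mm towards -y. The white camera at the counter's far left corner pans with the stick.
- red_knob (a point): centre of the red ball knob (32 mm) on a 12 mm stick in the middle of red_box, 110 mm above the counter when upright. The stick tilts any way about a pivot 70 mm below this point (40 mm above the counter). Springs centre it: 0.6 N m per rad, so 3 N at the knob for 20 degrees, where the centre is 24 mm sideways and 4 mm down; each way stops at 24 degrees. Let go, it springs upright.
- blue_knob (a point): centre of the blue ball knob (32 mm), 110 mm above the counter, on a second, otherwise identical stick box with its own green and orange dots, which works the awning: not to be tilted. Either box may stand on the left.
Things that resemble listed ones, but are neither listed nor needed, are in the scene too. What is shaped like the red_box but pink or purple is not meant.

How it is judged:
By the outcome, as a careful person would: the job done as asked, in the order asked, and still so for the second after the job is handed in, with the robot touching nothing.
It also fails if it takes over 34 s, if anything falls off the work surface, if the arm or the gripper's body presses on something with over 40 N, if the wrist force passes 120 N, or if a joint passes its speed limit or range.

## Working session

There is one attempt and no reset: what is moved stays moved. The work goes in short steps, Python scripts to look and compute and a tool call to move; the robot and the scene stay as the last step left them, time stands still between calls to the robot, and variables do not carry over. Pictures are saved under pics/ and viewed, at most 10 in all, crops included, and the job is handed in when it is done.

Besides the shell and the picture viewer there is one more tool, called after "Request:" by a JSON object that holds its "name" and its "arguments". servo_tool: Moves the arm, as the interface text tells. Its arguments: {"type":"object","properties":{"plan":{"type":"string"},"grip":{"type":"number"},"grip_force":{"type":"number"}},"required":["plan"]}

```bash
mkdir -p pics
python3 - <<'E'
from plant import status, eyes
import cv2
for n in("top","side"):
    c=eyes.read_camera(n); cv2.imwrite(f"pics/{n}0.png",c["image"]); print(n,c["fovy"],c["cx"],c["cy"],c["world_from_camera"].round(4).tolist() if hasattr(c["world_from_camera"],'round') else c["world_from_camera"])
print(status.read_state())
E
```

```text
top 56.7716913196805 279.31268190804605 206.79290454122028 [[0.0051, -0.9991, 0.0432, 0.4907], [-1.0, -0.0049, 0.0038, -0.0298], [-0.0035, -0.0432, -0.9991, 0.7797], [0.0, 0.0, 0.0, 1.0]]
side 47.18816154154188 282.97330028263895 210.94678535133494 [[0.9625, -0.1461, 0.2287, 0.3359], [-0.2713, -0.5026, 0.8208, -0.6624], [-0.0049, -0.8521, -0.5234, 0.5292], [0.0, 0.0, 0.0, 1.0]]
{'t': 0.1, 'q': array([-1.21538901e+00,  1.31085888e-01,  1.48919283e+00,  2.59033118e-05,
        1.52303135e+00, -8.54231461e-02]), 'dq': array([ 6.60756503e-04, -1.20304349e-03, -3.64738772e-03,  4.25602209e-04,
       -9.00700730e-05,  5.48306017e-04]), 'joint_torque': array([ 2.16258166e-03, -5.61339569e+01, -4.93096089e+01,  7.71747250e-02,
        2.91407813e-02, -6.11406426e-05]), 'tool_pos': array([ 0.25585354, -0.54215414,  0.23467987]), 'orientation': array([-3.06392371e+00, -6.86486805e-01,  3.22618707e-04]), 'force': array([-0.07128357,  0.2754863 ,  1.15442736]), 'wrist_torque': array([-0.04576958, -0.01715316,  0.0081186 ]), 'gripper_force': 0.0, 'opening': 0.09281692138191179}
```

View pics/top0.png

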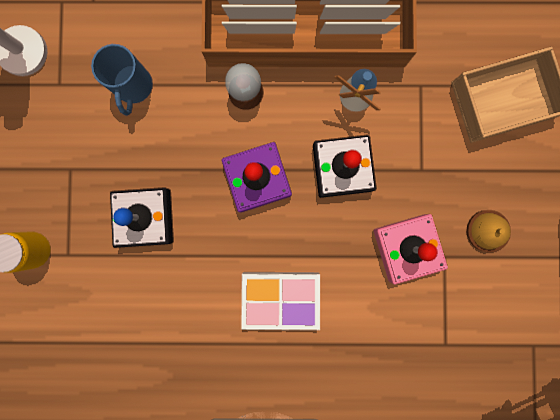

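View pics/side0.png

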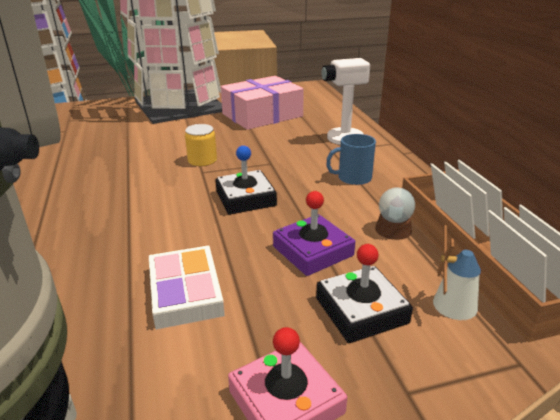

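The top view shows three red-knobbed sticks: the purple box (257,177), the pink box (410,250) and a black box with an aluminium top (345,166). Only the last fits red_box; its twin with the blue knob is at (140,217). I'll measure it and confirm with a crop.

```bash
cat > h.py <<'E'
import numpy as np, cv2
from plant import eyes
def ray(c,u,v):
    f=210/np.tan(np.radians(c["fovy"])/2); T=np.array(c["world_from_camera"])
    return T[:3,3], T[:3,:3]@np.array([(u-c["cx"])/f,(v-c["cy"])/f,1])
def atz(c,p,z):
    o,d=ray(c,*p); return o+d*(z-o[2])/d[2]
def tri(c1,p1,c2,p2):
    A=[];b=[]
    for c,p in((c1,p1),(c2,p2)):
        o,d=ray(c,*p); d/=np.linalg.norm(d); M=np.eye(3)-np.outer(d,d); A.append(M); b.append(M@o)
    return np.linalg.lstsq(np.vstack(A),np.hstack(b),rcond=None)[0]
def blob(c,box,h,smin=150):
    u0,v0,u1,v1=box; H=cv2.cvtColor(c["image"][v0:v1,u0:u1],cv2.COLOR_BGR2HSV).astype(int)
    dh=np.abs((H[...,0]-h+90)%180-90)
    m=((dh<7)&(H[...,1]>smin)&(H[...,2]>90)).astype(np.uint8)
    n,l,s,ce=cv2.connectedComponentsWithStats(m); i=1+np.argmax(s[1:,4])
    (x,y),r=cv2.minEnclosingCircle(np.argwhere(l==i)[:,::-1].astype(np.float32))
    return ce[i]+[u0,v0],int(s[i,4]),np.array([x+u0,y+v0,r]).round(1)
E
python3 - <<'E'
from h import *
t=eyes.read_camera("top"); s=eyes.read_camera("side")
K={}
for n,c,b in(("t",t,(312,132,378,198)),("s",s,(315,238,412,335))):
    for k,h in(("red",0),("green",62),("orange",14)):
        p=blob(c,b,h); K[n+k]=p; print(n,k,p[0].round(1),p[1:])
tr=K["tred"][2][:2]; sr=K["sred"][2][:2]
print("knob tri",tri(t,tr,s,sr),"at z.11",atz(t,tr,.11),atz(s,sr,.11))
for k in("green","orange"): print(k,atz(t,K["t"+k][0],.04),atz(s,K["s"+k][0],.04))
# blue and neighbours
print("purple knob",atz(t,(254,172),.11),"box",atz(t,(257,177),.04)); print("pink",atz(t,(428,252),.11)); print("bird",atz(t,(365,85),.1))
a=cv2.resize(t["image"][125:205,300:390],None,fx=4,fy=4); b=cv2.resize(s["image"][230:340,310:420],None,fx=3,fy=3)
o=np.zeros((330,700,3),np.uint8); o[:320,:360]=a; o[:330,365:695]=b; cv2.imwrite("pics/crop1.png",o)
E
```

```text
t red [351.7 158.6] (250, array([351.8, 158.5,   9. ]))
t green [325.5 167. ] (60, array([325.5, 167. ,   4.3]))
t orange [347.1 159.3] (1012, array([344.5, 164.5,  46. ]))
s red [367.2 254.1] (358, array([367.2, 254.2,  10.7]))
s green [351. 276.] (51, array([351. , 276. ,   4.5]))
s orange [376.3 306.4] (74, array([376.5, 306. ,   5.6]))
knob tri [ 0.60453588 -0.15279657  0.10857177] at z.11 [ 0.6040418  -0.15244284  0.11      ] [ 0.6039015  -0.15454096  0.11      ]
green [ 0.59930284 -0.11494271  0.04      ] [ 0.59996004 -0.11582657  0.04      ]
orange [ 0.6143718  -0.15631028  0.04      ] [ 0.60853727 -0.19092618  0.04      ]
purple knob [0.57975241 0.01690298 0.11      ] box [0.57948359 0.01596834 0.04      ]
pink [ 0.44335349 -0.28247587  0.11      ]
bird [ 0.7370075  -0.17805763  0.1       ]
```

View pics/crop1.png

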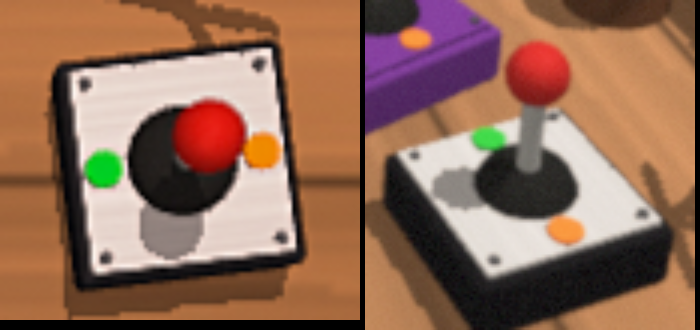

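The crop confirms the target: a black box with an aluminium top and red knob, green dot on its left (robot +y) side. The knob is at about (0.604, -0.153, 0.109), matching the 0.110 height. The green-orange distance is 75.6 mm against 76. Green lies along (-0.115, 0.993). I'll close the fingers across the tilt direction.

Request:
{"name": "servo_tool", "arguments": {"plan": "0.034 -0.0145 0 -6; 0.068 -0.029 0 -12; 0.102 -0.0435 0 -18; 0.136 -0.058 0 -24; 0.17 -0.0725 0 -30; 0.204 -0.087 0 -36; 0.238 -0.1015 0 -42; 0.272 -0.116 0 -48; 0.306 -0.13 0 -54; 0.34 -0.144 0 -60; 0.374 -0.158 0 -66; 0.408 -0.172 0 -71.5", "grip": -1, "grip_force": 12}}

```text
t: 1.2
tool_pos: [0.5525, -0.2114, 0.2355]
orientation: [-2.08, -2.354, 0.0]
force: [-0.7, -0.9, 0.0]
opening: 0.0929
gripper_force: 0.0
```

```bash
cat > rel.py <<'E'
import numpy as np
from plant import status
from scipy.spatial.transform import Rotation as R
s=status.read_state(); M=R.from_rotvec(s["orientation"]).as_matrix()
print("t",s["t"],"pos",s["tool_pos"].round(4),"F",s["force"].round(2),"open",round(s["opening"],4))
print("M",M.round(3).tolist()); ya=np.degrees(np.arctan2(M[1,1],M[0,1])); print("yaw_y",ya)
for n,p in(("over",[.604,-.153,.19]),("grasp",[.604,-.153,.107])): print(n,(M.T@(np.array(p)-s["tool_pos"])).round(4))
d=np.array([-.115,.993,0]); print("tilt20",(M.T@(d*.024+[0,0,-.004])).round(4))
E
python3 rel.py
```

```text
t 1.2 pos [ 0.5525 -0.2114  0.2355] F [-0.68 -0.85  0.01] open 0.0929
M [[-0.123, 0.992, -0.0], [0.992, 0.123, 0.0], [0.0, -0.0, -1.0]]
yaw_y 7.059512455568806
over [0.0516 0.0583 0.0455]
grasp [0.0516 0.0583 0.1285]
tilt20 [0.024  0.0002 0.004 ]
```

Request:
{"name": "servo_tool", "arguments": {"plan": "0.015 0.017 0.01 0; 0.03 0.034 0.022 0; 0.042 0.048 0.035 0; 0.05 0.057 0.045 0; 0.05 0.057 0.045 0; 0.05 0.057 0.045 0"}}

```text
t: 1.7
tool_pos: [0.6017, -0.1565, 0.1896]
orientation: [-2.084, -2.348, 0.002]
force: [-0.3, -0.8, 0.2]
opening: 0.0929
gripper_force: 0.0
```

```bash
python3 rel.py
python3 - <<'E'
from h import *
c=eyes.read_camera("side"); cv2.imwrite("pics/side1.png",c["image"])
E
```

```text
t 1.7 pos [ 0.6017 -0.1565  0.1896] F [-0.28 -0.82  0.2 ] open 0.0929
M [[-0.119, 0.993, -0.002], [0.993, 0.119, 0.0], [0.001, -0.002, -1.0]]
yaw_y 6.808974855510649
over [ 0.0032  0.0027 -0.0004]
grasp [0.0031 0.0029 0.0826]
tilt20 [0.024  0.0001 0.004 ]
```

View pics/side1.png

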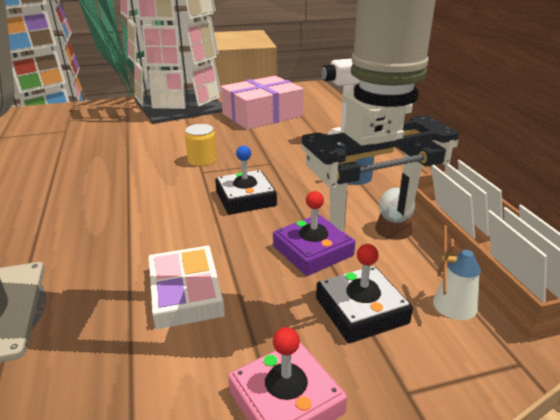

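The side view shows the open gripper hanging over the red stick (368,255), with the oil-can or bird item at (462,265) nearby. I'll check that item's height before going down.

Run:
```python
from h import *
t=eyes.read_camera("top"); s=eyes.read_camera("side")
print(tri(t,(368,77),s,(465,256)), tri(t,(341,75),s,(447,228)))
```

```text
[ 0.75109715 -0.18342606  0.09733098] [ 0.74814818 -0.13285171  0.11532763]
```

Its top is at 0.1 to 0.115 m and x is at least 0.74, so the gripper body (z ≥ 0.175, x ≤ 0.70) is clear. Going down.

Request:
{"name": "servo_tool", "arguments": {"plan": "0.003 0.003 0.015 0; 0.003 0.003 0.03 0; 0.003 0.003 0.045 0; 0.003 0.003 0.06 0; 0.003 0.003 0.072 0; 0.003 0.003 0.082 0; 0.003 0.003 0.082 0; 0.003 0.003 0.082 0"}}

```text
t: 2.52
tool_pos: [0.6046, -0.1536, 0.1086]
orientation: [-2.087, -2.347, 0.0]
force: [-0.4, -1.2, -0.5]
opening: 0.0929
gripper_force: 0.0
```

```bash
python3 rel.py
```

```text
t 2.5167 pos [ 0.6046 -0.1536  0.1086] F [-0.44 -1.15 -0.5 ] open 0.0929
M [[-0.117, 0.993, -0.001], [0.993, 0.117, 0.0], [0.0, -0.001, -1.0]]
yaw_y 6.722842437287383
over [ 0.0007 -0.0006 -0.0814]
grasp [ 0.0007 -0.0006  0.0016]
tilt20 [0.024  0.0001 0.004 ]
```

Request:
{"name": "servo_tool", "arguments": {"plan": "0 0 0.001 0; 0 0 0.001 0; 0 0 0.001 0; 0 0 0.001 0; 0 0 0.001 0; 0 0 0.001 0; 0 0 0.001 0; 0 0 0.001 0; 0 0 0.001 0; 0 0 0.001 0", "grip": 1, "grip_force": 15}}

```text
t: 3.35
tool_pos: [0.6049, -0.1533, 0.1076]
orientation: [-2.087, -2.348, 0.0]
force: [0.2, 0.8, -0.2]
opening: 0.0311
gripper_force: 15.2
```

Gripped, opening 31 mm as expected. Now the tilt, along the arc.

Request:
{"name": "servo_tool", "arguments": {"plan": "0.003 0 0 0; 0.006 0 0.0003 0; 0.009 0 0.0006 0; 0.012 0 0.001 0; 0.015 0 0.0016 0; 0.018 0 0.0024 0; 0.021 0 0.0033 0; 0.024 0 0.0042 0; 0.024 0 0.0042 0; 0.024 0 0.0042 0"}}

```text
t: 4.18
tool_pos: [0.6023, -0.1293, 0.1037]
orientation: [2.086, 2.349, 0.0]
force: [0.3, -2.5, 2.7]
opening: 0.0308
gripper_force: 15.0
```

```bash
python3 rel.py
python3 - <<'E'
from h import *
t=eyes.read_camera("side"); cv2.imwrite("pics/side2.png",cv2.resize(t["image"][120:350,270:530],None,fx=2.5,fy=2.5))
try: p=blob(t,(330,235,400,280),0); print(p, atz(t,p[0],.106))
except Exception as e: print(e)
E
```

```text
t 4.1833 pos [ 0.6023 -0.1293  0.1037] F [ 0.32 -2.47  2.72] open 0.0308
M [[-0.118, 0.993, 0.0], [0.993, 0.118, -0.0], [-0.0, 0.0, -1.0]]
yaw_y 6.776917207433122
over [-0.0237 -0.0011 -0.0863]
grasp [-0.0237 -0.0011 -0.0033]
tilt20 [0.024  0.0001 0.004 ]
(array([361.52413793, 247.81724138]), 290, array([360.6, 247.7,  10.4])) [ 0.60491229 -0.13271712  0.106     ]
```

View pics/side2.png

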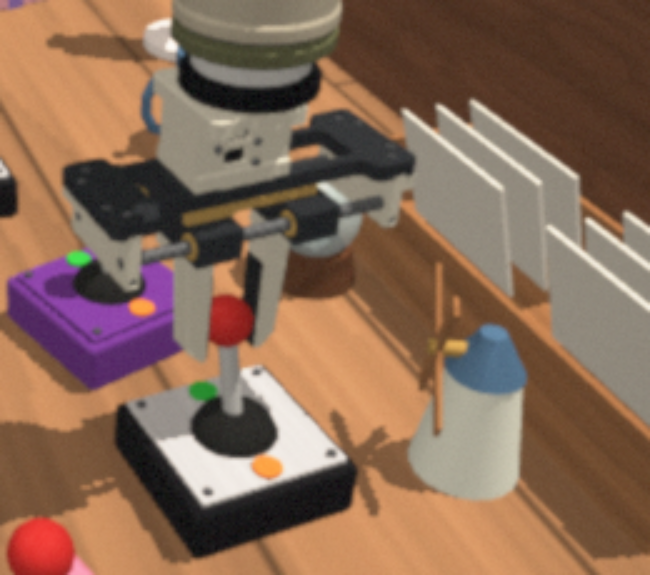

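The side crop shows the red stick, with its knob at (230,320) in the crop, held between the fingers and leaning towards the green dot (203,390). The lean is about 18 to 20° by image and tool position, and the force of about 2.5 N agrees. I'll add 1 mm and hold.

Request:
{"name": "servo_tool", "arguments": {"plan": "0.001 0 0.0003 0; 0.001 0 0.0003 0; 0.001 0 0.0003 0; 0.001 0 0.0003 0; 0.001 0 0.0003 0; 0.001 0 0.0003 0; 0.001 0 0.0003 0; 0.001 0 0.0003 0; 0.001 0 0.0003 0; 0.001 0 0.0003 0; 0.001 0 0.0003 0; 0.001 0 0.0003 0"}}

```text
t: 5.23
tool_pos: [0.6022, -0.1285, 0.1033]
orientation: [2.087, 2.348, 0.0]
force: [1.5, -2.0, 6.1]
opening: 0.0311
gripper_force: 15.0
```

Request:
{"name": "servo_tool", "arguments": {"plan": "0 0 0 0; 0 0 0 0; 0 0 0 0; 0 0 0 0; 0 0 0 0; 0 0 0 0; 0 0 0 0; 0 0 0 0; 0 0 0 0; 0 0 0 0; 0 0 0 0; 0 0 0 0"}}

```text
t: 6.23
tool_pos: [0.6022, -0.1285, 0.1033]
orientation: [2.087, 2.348, 0.0]
force: [-0.4, -2.3, 5.3]
opening: 0.0311
gripper_force: 15.0
```

Request:
{"name": "servo_tool", "arguments": {"plan": "0 0 0 0; 0 0 0 0; 0 0 0 0; 0 0 0 0"}}

```text
t: 6.57
tool_pos: [0.6022, -0.1285, 0.1033]
orientation: [2.087, 2.348, 0.0]
force: [1.1, -3.1, 4.8]
opening: 0.031
gripper_force: 15.0
```

Held for more than 2.3 s. I'll guide it back most of the way, then release so the spring finishes the return with little overshoot.

Request:
{"name": "servo_tool", "arguments": {"plan": "-0.004 0 -0.0013 0; -0.008 0 -0.0024 0; -0.012 0 -0.0033 0; -0.016 0 -0.0039 0; -0.02 0 -0.0043 0; -0.0235 0 -0.0045 0; -0.0245 0 -0.0045 0; -0.0245 0 -0.0045 0"}}

```text
t: 7.23
tool_pos: [0.6044, -0.153, 0.107]
orientation: [-2.086, -2.347, 0.001]
force: [0.9, 1.2, -0.5]
opening: 0.0307
gripper_force: 15.0
```

Request:
{"name": "servo_tool", "arguments": {"plan": "0 0 0 0; 0 0 0 0; 0 0 0 0; 0 0 0 0; 0 0 0 0; 0 0 0 0; 0 0 0 0; 0 0 0 0; 0 0 0 0; 0 0 0 0", "grip": -1}}

```text
t: 8.07
tool_pos: [0.6049, -0.1528, 0.1076]
orientation: [-2.087, -2.348, 0.0]
force: [-0.4, -0.5, -0.3]
opening: 0.0912
gripper_force: 0.0
```

Request:
{"name": "servo_tool", "arguments": {"plan": "0 0 -0.015 0; 0 0 -0.03 0; 0 0 -0.045 0; 0 0 -0.06 0; 0 0 -0.075 0; 0 0 -0.09 0; 0 0 -0.105 0; 0 0 -0.115 0; 0 0 -0.12 0; 0 0 -0.12 0; 0 0 -0.12 0"}}

```text
t: 8.98
tool_pos: [0.6048, -0.1528, 0.2271]
orientation: [-2.086, -2.348, 0.0]
force: [-0.5, -0.2, -0.6]
opening: 0.0928
gripper_force: 0.0
```

Run:
```python
from h import *
t=eyes.read_camera("side"); cv2.imwrite("pics/side3.png",t["image"])
p=blob(t,(330,230,400,280),0); print(p, atz(t,p[2][:2],.11))
```

```text
(array([367.17847025, 254.19263456]), 353, array([367.2, 254.4,  10.8])) [ 0.60370118 -0.15498612  0.11      ]
```

View pics/side3.png

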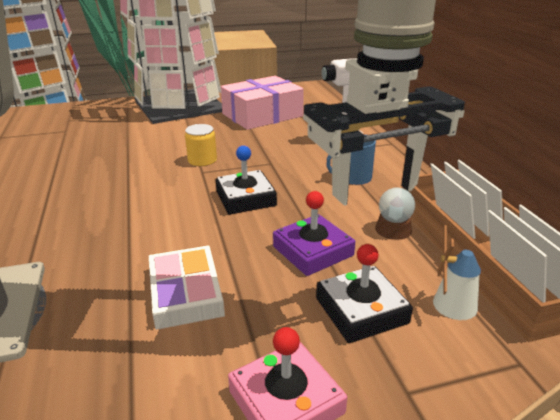

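The red stick is upright again with its knob at (367,254), the same pixel as at the start. The gripper is clear and nothing else has moved.

```bash
python3 -c "
from plant import robot
print(robot.close_job())"
```

```text
the job is handed in; nothing more can be done
None
```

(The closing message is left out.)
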